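# Prop and hold a desk-clock frame at its slack hub

## Robot

A 6-joint arm with a two-finger parallel gripper is mounted at the origin on a cart in front of the work surface, level with it; the furniture and walls round the work are solid. World frame = base frame: x ahead of the robot, y to its left, z up, the work surface at z = 0. Lengths are in m, angles in degrees, forces in N, time in s.
With the tool pointing down it reaches from about 0.375 to 0.75 m from the base axis. Payload 9 kg.
Tool frame: the origin (TCP) lies midway between the tips of the shut fingers; the grasp point (between the pads) lies 19 mm behind it; z points along the fingers, y is the line along which they close (so a half turn about z gives the same grasp; the last joint's range is limited). The gripper opens to 85 mm and grips with 20 to 120 N. Pads are 22 mm wide; open, the fingers measure 114 mm over their backs; the gripper's body (76 mm by 85 mm) begins 54 mm behind the grasp point. The pads swing forward as they close: fully open they stand 13 mm farther back than shut.
Start: joints at [-12.473, 5.964, 5.575, 89.605, 0, 77.527], TCP at [0.6, 0, 0.231] pointing down, gripper open.
Joint ranges: [-171.21, 171.21], [-48.23, 106.86], [-62.78, 66.21], [-105.2, 120.99], [-86.42, 89.51], [-180, 180]. Speed limits (degrees/s): [127.2, 127.2, 147.25, 180, 180, 180].

## Interface

Orientations are given as [roll, pitch, yaw] about the fixed x, y, z axes, in that order (R = Rz(yaw) Ry(pitch) Rx(roll)).
In Python, from rig import status, optics, workorder gives the robot as it stands. The module is installed in compiled form; this text tells all that it offers.
- The arm moves only by the tool jog_arm, never from a script. Its argument "steps" is a list of rows, each a list of 6 numbers: the shift along the tool's x, y, z in m, then the turn, a rotation vector about the tool's x, y, z in degrees. In form: [[dx, dy, dz, ax, ay, az], ...]. A call has 1 to 8 rows; each row is the pose to reach, as a shift and turn from the pose commanded when the call began, along the tool's axes at that moment; what a row does not reach only later rows make up. A row lasts 1/10 s, in which the tool goes at most 50 mm and 8.59 degrees, less where a joint would pass 70% of its speed; a pose out of reach is approached as far as the arm can. A call with a gripper value outside its range is refused whole. "grip" is the finger opening in m, from 0 to 0.0854, set as the call begins (left out, the last holds). The fingers move at their own pace and stop on an object; the grip force is fixed at half the most. Time passes only in rows, so rows that repeat a pose let the fingers close. It gives the time, the measured TCP pose, the force, the opening and the grip force at its end, in the units of the state.
- status.observe(): the state, without advancing time (a new reading comes with each control period).
- optics.camera(name): name is "scene" or "top"; returns a dict with "color" (420x560x3 uint8, red, green, blue), "intrinsics" (3x3 intrinsics, pixels), "eye" and "rotation" of the camera in the world. Camera axes: x right, y down, z forward; pixel columns grow to the right and rows downward; lengths in m; the calibration is good to about 2 mm. A picture is of the moment at which its call begins. There is no depth.
- workorder.finish_job(): hands the job in; it is judged then, once.
The state is a dict: "t": time; "joints": joint angles; "joint_vel": joint speeds; "effort": joint torques, N m; "position": TCP position; "tcp_rot": TCP orientation; "contact_force": force on the tool from outside, world axes, zero at the start; "wrist_torque": the same for the moment, N m; "opening": finger opening in m; "finger_force": force on a finger pad.
Only numpy, scipy, OpenCV 4.12 (cv2) and the standard library are available. Lean on these libraries where they do the work, as an engineer would, in place of code of your own. Each camera call takes 0.05 s, during which the arm holds its last target. There are 200 camera calls.

## Task

The hub of this desk-clock frame is slack and the frame has flopped over against its stop posts. First flip the folded kickstand over its top centre and let it come fully down, then take the frame by the bar across its top, bring it upright and finish while still gripping that bar, holding the frame upright and still so that I can tighten the hub nuts. Leave the loupe, the tin and the watch beside it alone.

Things in the scene. Friction and masses are not known exactly. Their poses are not given: they have to be found in the camera images.
- stand_base: Dark steel base plate, fixed to the bench, 124 x 130 x 10 mm, with hub cheeks and two 96 mm stop posts on its -y side. Origin on the bench below the middle of the hub axis (45 mm up). x: along the hub axis, to the robot's left; y: to the kickstand side, towards the robot; z up. Beware the room's lamp cable, 0.45 to 0.5 m up at y -0.15 to -0.25, and lamp arm right of it: cross above the cable.
- frame (a joint): Lean of the clock frame (aluminium U, 106 mm wide, a 72 mm clock drum inside, about 0.5 kg) about the hub axis. 0 = upright; positive leans to the base's -y. Swings freely between stops at -0.15 (lowered kickstand's foot on the bench) and 0.45 rad (on the stop posts: the start). It does not stay upright by itself: it tips to a stop.
- grip_bar (a point): Round rubber bar across the frame's top, 18 mm thick, 84 mm long, 35 mm free below it. Origin: its centre, 165 mm from the hub axis; x along the bar (parallel to the hub axis). At the start about 194 mm above the bench, 72 mm to the base's -y; upright: 210 mm up, straight over the base's origin. It can turn between fingers closed across it, so they may stay pointing down.
- kickstand (a joint): Steel kickstand leg, 9 mm thick, 75 mm long, hinged on the frame's +y side 30 mm above the hub axis. 0 = folded, standing up, leaning 0.4 rad beyond top centre to the base's +x. Growing values swing it over the top (0.4) towards the base's -x and down; past the top it falls slowly by its weight (1 to 2 s) to the stop at 3.04 = fully down. Light: under 1 N at the tang.
- tang (a point): Middle of the kickstand's foot tang, a 9 mm round steel stub sticking out sideways along the frame's +y, 55 mm from the leg's hinge; free for about 14 mm to either side of this point. Folded: about 144 mm above the bench, some 95 mm from the bar across the base's y. Pushed 45 mm or more towards the base's -x, it carries the leg over the top.
- loupe: Bystander: black and tan eye loupe, 35 mm across, 30 mm high, loose, standing on the bench to the robot's right of the stand. Origin at the centre of its underside.
- cream_tin: Bystander: round cream-coloured tin, 59 mm across, 24 mm high, loose, on the bench beyond the stand to the robot's right. Origin at the centre of its underside.
- watch_diver: Bystander: wristwatch with a dark bezel, 49 x 68 x 26 mm, loose, on the bench beyond the stand. Origin at the centre of its underside.
Mind the look-alikes: they are no part of the job. Of the things that look like the stand_base, the larger one is meant.

How it is judged (in metres and radians):
On the way, in this order (a step that is already met when the one before it is completed fails the run):
1. the kickstand is fully down while the frame still leans on its stop side (value of joint kickstand above 2.8 rad and value of joint frame above 0.2 rad), for 0.2 s.
2. the frame is upright, held by the bar in the fingers (value of joint frame between -0.09 and 0.09 rad and contact force between the fingers and frame_c0 above 2 N), for 0.3 s.
At the end, for the whole second after the job is handed in: Still holding: the fingers grip the top bar (contact force over 2 N, grasp point within 60 mm of the bar's centre), the frame is within 0.09 rad (5 degrees) of upright, clear of both its stops, and still (under 0.1 rad/s), and the kickstand is fully down (joint over 2.8 rad) (all of step 2 and velocity of joint frame between -0.1 and 0.1 rad/s and value of joint kickstand above 2.8 rad and distance between the grasp point and grip_bar below 0.06 m); the arm keeps its last pose, push and grip.
It fails at once if the loupe, the tin or the watch is pushed more than 20 mm from its place (distance of any of loupe, cream_tin, watch_diver from where it was at the start of the episode above 0.02 m).
It also fails if it takes over 45 s, if anything falls off the work surface, if the arm or the gripper's body presses on something with over 40 N, if the wrist force passes 120 N, or if a joint passes its speed limit or range.

## Working session

There is one attempt and no reset: what is moved stays moved. The work goes in short steps, Python scripts to look and compute and a tool call to move; the robot and the scene stay as the last step left them, time stands still between calls to the robot, and variables do not carry over. Pictures are saved under pics/ and viewed, at most 10 in all, crops included, and the job is handed in when it is done.

Besides the shell and the picture viewer there is one more tool, called after "Request:" as name(argument=value, ...), one argument or row to a line, values as JSON. jog_arm: Moves the arm, as the interface text tells. Its arguments: {"type":"object","properties":{"steps":{"type":"array","items":{"type":"array","items":{"type":"number"}}},"grip":{"type":"number"}},"required":["steps"]}

```bash
mkdir -p pics
cat > h.py <<'E'
import numpy as np, cv2, pickle
from rig import status, optics, workorder
def snap(name,fn):
    c=optics.camera(name); cv2.imwrite('pics/'+fn+'.png',c['color'][:,:,::-1]); pickle.dump(c,open('pics/'+fn+'.pkl','wb')); return c
def load(fn): return pickle.load(open('pics/'+fn+'.pkl','rb'))
def crop(fn,out,u0,v0,u1,v1,s):
    im=load(fn)['color'][v0:v1,u0:u1,::-1]; cv2.imwrite('pics/'+out+'.png',cv2.resize(im,None,fx=s,fy=s,interpolation=cv2.INTER_CUBIC))
def proj(c,P):
    p=(np.atleast_2d(P)-c['eye'])@np.array(c['rotation']); q=p@np.array(c['intrinsics']).T; return q[:,:2]/q[:,2:]
def ray(c,u,v):
    d=np.array(c['rotation'])@np.linalg.solve(c['intrinsics'],[u,v,1.]); return np.array(c['eye']),d/np.linalg.norm(d)
def atz(c,u,v,z):
    e,d=ray(c,u,v); return e+d*(z-e[2])/d[2]
E
python3 - <<'E'
from h import *
a=snap('scene','s0');b=snap('top','t0')
for c in(a,b): print(c['eye'],c['rotation'],c['intrinsics'])
im=np.hstack([cv2.imread('pics/s0.png'),cv2.imread('pics/t0.png')])
s=status.observe(); print(s)
E
```

```text
[-0.00104987 -0.55710584  0.95561463] [-137.23829679   -0.8625466   -50.49263174] [[523.27690652   0.         274.13340778]
 [  0.         523.27690652 206.48640663]
 [  0.           0.           1.        ]]
[ 0.50730475 -0.08951677  1.20996896] [-176.33471327   -0.55260848  -90.32607261] [[444.67543056   0.         278.6711245 ]
 [  0.         444.67543056 208.2002097 ]
 [  0.           0.           1.        ]]
{'t': 0.1, 'joints': array([-1.24743961e+01,  5.99561308e+00,  5.53259904e+00,  8.96074061e+01,
        8.38563431e-04,  7.75283078e+01]), 'joint_vel': array([-0.00580014, -0.13975193,  0.12324894,  0.01308866, -0.04706741,
       -0.00842877]), 'effort': array([ 5.58294560e-03, -5.58208680e+01,  5.04719281e+01,  1.31238697e-02,
       -3.14059680e-04, -9.08449465e-05]), 'position': array([5.99689137e-01, 7.12815719e-05, 2.30606271e-01]), 'tcp_rot': array([-1.79931423e+02, -1.60265140e-02,  8.99972860e+01]), 'contact_force': array([ 1.40849821,  0.18957554, -0.41024066]), 'wrist_torque': array([ 0.03531883,  0.02753144, -0.04989206]), 'finger_force': 0.0, 'opening': 0.08536978011145573}
```

View pics/s0.png

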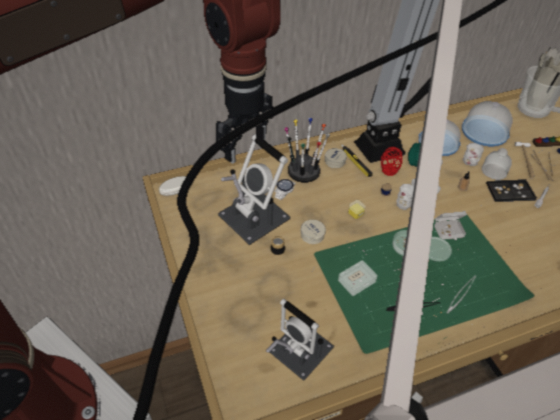

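View pics/t0.png

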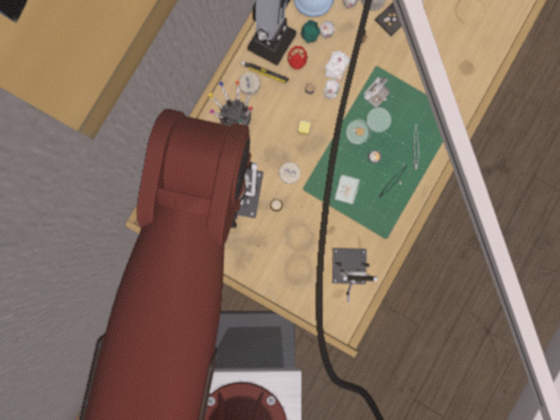

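```bash
cat >> h.py <<'E'
from scipy.spatial.transform import Rotation as Ro
def fix(c):
    c=dict(c); r=np.array(c['rotation'])
    if r.size==3: c['rotation']=Ro.from_euler('xyz',r,degrees=True).as_matrix()
    return c
_l=load
def load(fn): return fix(_l(fn))
_s=snap
def snap(n,f): return fix(_s(n,f))
E
python3 - <<'E'
from h import *
crop('s0','s0c',200,110,310,250,5)
cv2.imwrite('pics/s0c.png',cv2.resize(cv2.imread('pics/s0c.png'),(471,600)))
c=load('s0'); print(proj(c,[0.6,0,0.231]), atz(c,255,218,0.01))
t=load('t0'); print(proj(t,[0.6,0,0.231]), atz(t,250,195,0.01))
E
```

```text
[[246.03692528 153.89472615]] [ 6.23765949e-01 -5.72845042e-04  1.00000000e-02]
[[233.62132397 194.85427985]] [ 0.62031773 -0.02409787  0.01      ]
```

Run:
```python
from h import *
crop('s0','s0c',200,120,310,245,4.8)
```

```text
(no output)
```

View pics/s0c.png

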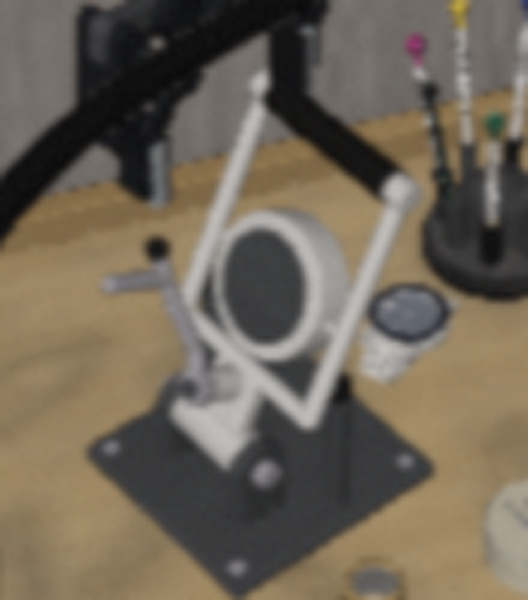

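Run:
```python
from h import *
from scipy.optimize import least_squares
c=load('s0')
px=lambda u,v:np.array([200+u/4.8,120+v/4.8])
C=[px(90,453),px(238,595),px(432,467)]
w=[atz(c,*p,0.01) for p in C]; print(np.round(w,4)); print(np.linalg.norm(w[0]-w[1]),np.linalg.norm(w[1]-w[2]))
# local: left=(+x,+y), bottom=(-x,+y), right=(-x,-y)
obs=np.array([px(331,138),px(135,279),px(262,85),px(400,190),px(265,470)]+C)
def loc(oy): return np.array([[0,-.072,.194],[.021,.023,.144],[.049,-.072,.194],[-.049,-.072,.194],[-.035,0,.045],[.062,.065+oy,.01],[-.062,.065+oy,.01],[-.062,-.065+oy,.01]])
def W(p):
    r=Ro.from_euler('z',p[2]).as_matrix(); return loc(p[3])@r.T+[p[0],p[1],0]
f=lambda p:(proj(c,W(p))-obs)[[0,1,5,6,7]].ravel()
for y0 in(1.57,):
    s=least_squares(f,[.62,0,y0,0],loss='soft_l1'); print(s.cost,s.x,np.degrees(s.x[2])); print(np.round(proj(c,W(s.x))-obs,1)); print(np.round(W(s.x),4))
t=load('t0')
```

```text
[[ 0.5759  0.0741  0.01  ]
 [ 0.5553 -0.0434  0.01  ]
 [ 0.6801 -0.0636  0.01  ]]
0.11927476172397206 0.1264596918243919
4.323078496045635 [ 0.60381782  0.01236653  1.40678525 -0.02552136] 80.60285770348604
[[-0.2  0.5]
 [ 1.8  1.7]
 [ 0.   0.5]
 [ 0.3  1.1]
 [-0.6  0.9]
 [-2.  -1. ]
 [-0.5 -0.1]
 [ 0.7 -0.7]]
[[ 6.749e-01  6.000e-04  1.940e-01]
 [ 5.846e-01  3.680e-02  1.440e-01]
 [ 6.829e-01  4.900e-02  1.940e-01]
 [ 6.669e-01 -4.770e-02  1.940e-01]
 [ 5.981e-01 -2.220e-02  4.500e-02]
 [ 5.750e-01  8.000e-02  1.000e-02]
 [ 5.547e-01 -4.240e-02  1.000e-02]
 [ 6.830e-01 -6.360e-02  1.000e-02]]
```

Request:
jog_arm(
  grip=0,
  steps=[
    [0.036,-0.008,0.0,0,0,5],
    [0.072,-0.015,0.0,0,0,9.4],
    [0.072,-0.015,0.0,0,0,9.4],
    [0.072,-0.015,0.03,0,0,9.4],
    [0.072,-0.015,0.05,0,0,9.4],
    [0.072,-0.015,0.07,0,0,9.4],
    [0.072,-0.015,0.07,0,0,9.4],
  ],
)

```text
t: 0.8
position: [0.5832, 0.0719, 0.1579]
tcp_rot: [-179.7, 0.0, 80.6]
contact_force: [0.1, -0.1, 0.3]
opening: -0.0001
finger_force: 0.0
```

Run:
```python
from h import *
snap('scene','s1'); crop('s1','s1c',200,120,310,245,4.8); s=status.observe(); print(s['t'],s['position'],s['tcp_rot'],s['opening'],s['contact_force'])
```

```text
0.85 [0.58402964 0.07180816 0.15998847] [-1.79837227e+02  1.77700098e-02  8.06083839e+01] 0.0002727315150071972 [-0.62676837  0.6251319   0.96197685]
```

View pics/s1c.png

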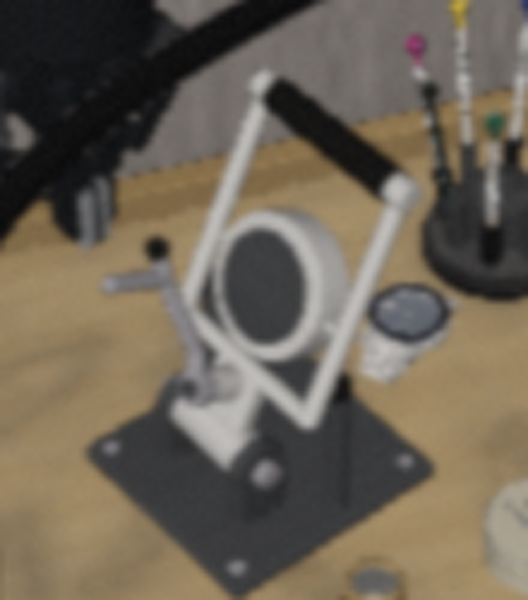

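Request:
jog_arm(
  steps=[
    [0,0,0.014,0,0,0],
    [0,0,0.028,0,0,0],
    [0,0,0.028,0,0,0],
    [-0.012,0,0.028,0,0,0],
    [-0.02,0,0.028,0,0,0],
    [-0.03,0,0.028,0,0,0],
    [-0.038,0,0.028,0,0,0],
    [-0.046,0,0.028,0,0,0],
  ],
)

```text
t: 1.65
position: [0.5775, 0.0256, 0.1336]
tcp_rot: [180.0, 0.0, 80.6]
contact_force: [0.6, 0.1, -0.3]
opening: -0.0
finger_force: 0.1
```

Request:
jog_arm(
  steps=[
    [-0.008,0,0,0,0,0],
    [-0.016,0,0,0,0,0],
    [-0.024,0,0,0,0,0],
    [-0.032,0,0,0,0,0],
    [-0.038,0,0,0,0,0],
    [-0.038,0,0,0,0,0],
  ],
)

```text
t: 2.25
position: [0.5712, -0.0116, 0.1333]
tcp_rot: [180.0, 0.0, 80.6]
contact_force: [-0.6, -0.4, 0.8]
opening: 0.0001
finger_force: 0.0
```

Run:
```python
from h import *
snap('scene','s2'); crop('s2','s2c',200,120,310,245,4.8)
```

```text
(no output)
```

View pics/s2c.png

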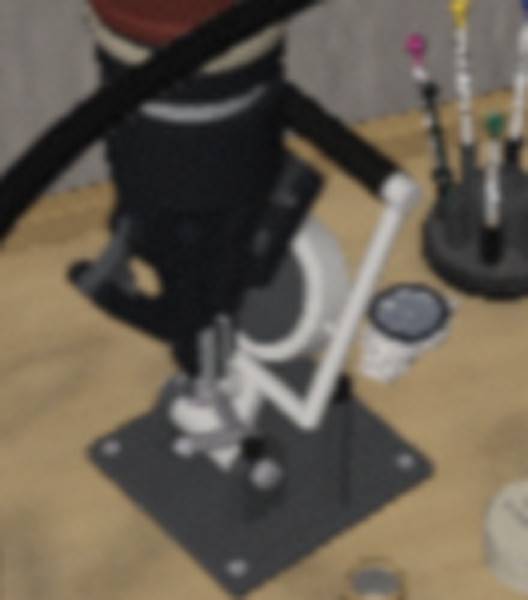

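Request:
jog_arm(
  steps=[
    [0,0,-0.04,0,0,0],
    [0,0,-0.08,0,0,0],
    [0,0,-0.12,0,0,0],
    [0,0,-0.14,0,0,0],
    [0,0,-0.14,0,0,0],
  ],
)

```text
t: 2.8
position: [0.5727, -0.0108, 0.2771]
tcp_rot: [179.7, 0.0, 80.6]
contact_force: [-0.3, -0.4, -0.5]
opening: 0.0001
finger_force: 0.0
```

Request:
jog_arm(
  grip=0.0854,
  steps=[
    [0.01,0.035,0,0,0,0],
    [0.02,0.07,0,0,0,0],
    [0.029,0.101,0,0,0,0],
    [0.029,0.101,0,0,0,0],
    [0.029,0.101,0,0,0,0],
    [0.029,0.101,0,0,0,0],
  ],
)

```text
t: 3.4
position: [0.675, 0.0015, 0.2733]
tcp_rot: [-180.0, -0.0, 80.6]
contact_force: [-0.5, 0.8, 0.1]
opening: 0.0848
finger_force: 0.0
```

Run:
```python
from h import *
snap('scene','s3'); crop('s3','s3c',200,105,310,230,4.8); s=status.observe(); print(s['t'],s['position'],s['opening'])
```

```text
3.45 [0.67499734 0.00136268 0.27387681] 0.08583292496454015
```

View pics/s3c.png

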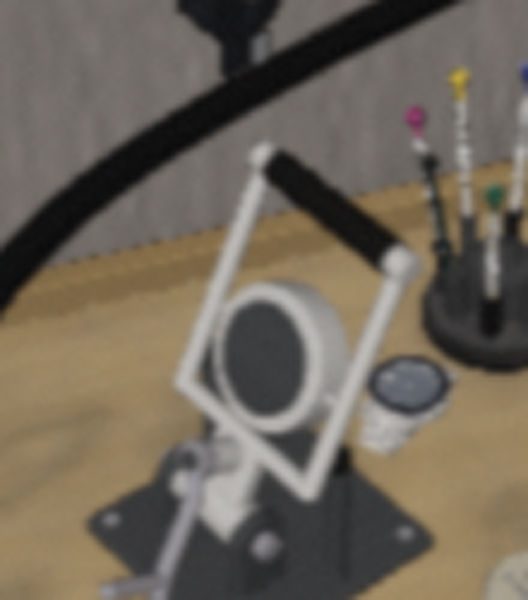

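Request:
jog_arm(
  steps=[
    [0,0,0.03,0,0,0],
    [0,0,0.06,0,0,0],
    [0,0,0.085,0,0,0],
    [0,0,0.1,0,0,0],
    [0,0,0.1,0,0,0],
    [0,0,0.1,0,0,0],
  ],
)

```text
t: 4.05
position: [0.6758, 0.0011, 0.1749]
tcp_rot: [179.9, 0.0, 80.6]
contact_force: [-0.7, 0.1, 0.4]
opening: 0.0852
finger_force: 0.0
```

Run:
```python
from h import *
snap('scene','s4'); crop('s4','s4c',200,120,310,245,4.8); s=status.observe(); print(s['t'],s['position'],s['opening'],s['contact_force'])
```

```text
4.1 [0.67624921 0.00107945 0.17541446] 0.08539589613075667 [-0.08278123  0.04840684  0.36379167]
```

View pics/s4c.png

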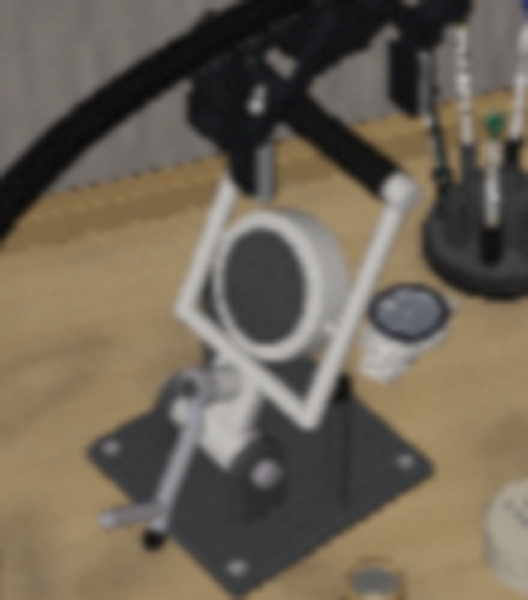

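Request:
jog_arm(
  grip=0,
  steps=[
    [0,0,0,0,0,0],
    [0,0,0,0,0,0],
    [0,0,0,0,0,0],
    [0,0,0,0,0,0],
    [0,0,0,0,0,0],
    [0,0,0,0,0,0],
  ],
)

```text
t: 4.7
position: [0.676, 0.0012, 0.1736]
tcp_rot: [180.0, -0.0, 80.6]
contact_force: [1.2, -0.0, 0.8]
opening: 0.0162
finger_force: 58.4
```

Request:
jog_arm(
  steps=[
    [0,-0.005,-0.0023,0,0,0],
    [0,-0.0106,-0.0046,0,0,0],
    [0,-0.017,-0.007,0,0,0],
    [0,-0.023,-0.009,0,0,0],
    [0,-0.0295,-0.0108,0,0,0],
    [0,-0.0358,-0.0124,0,0,0],
    [0,-0.042,-0.0137,0,0,0],
    [0,-0.0488,-0.0148,0,0,0],
  ],
)

```text
t: 5.5
position: [0.6282, 0.0096, 0.1902]
tcp_rot: [179.8, -0.0, 80.6]
contact_force: [5.9, 2.1, 6.3]
opening: 0.0163
finger_force: 58.6
```

Request:
jog_arm(
  steps=[
    [0,-0.006,-0.0007,0,0,0],
    [0,-0.0115,-0.0012,0,0,0],
    [0,-0.017,-0.0014,0,0,0],
    [0,-0.021,-0.0016,0,0,0],
    [0,-0.023,-0.0016,0,0,0],
    [0,-0.023,-0.0016,0,0,0],
    [0,-0.023,-0.0016,0,0,0],
    [0,-0.023,-0.0016,0,0,0],
  ],
)

```text
t: 6.3
position: [0.6054, 0.0134, 0.1919]
tcp_rot: [179.8, -0.0, 80.6]
contact_force: [2.2, 2.7, 9.5]
opening: 0.0159
finger_force: 62.5
```

Run:
```python
from h import *
snap('scene','s5'); crop('s5','s5c',190,115,310,245,4.6); s=status.observe(); print({k:s[k] for k in('t','position','opening','finger_force','contact_force','wrist_torque')})
```

```text
{'t': 6.35, 'position': array([0.60545159, 0.01343397, 0.19194433]), 'opening': 0.015862006073829392, 'finger_force': 62.533907890319824, 'contact_force': array([ 3.01378099,  3.34250526, 10.53993991]), 'wrist_torque': array([ 0.50847932, -0.99687016, -0.05619621])}
```

View pics/s5c.png

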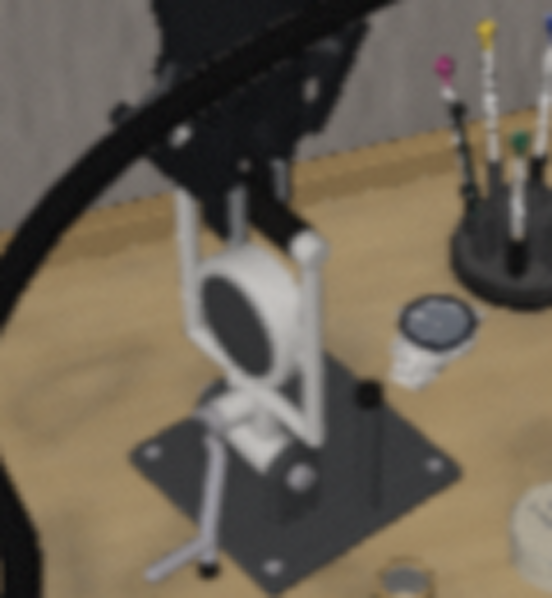

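Run:
```python
from h import *
c=load('s5'); R=Ro.from_euler('z',80.6,degrees=True).as_matrix()
print('obs',190+308/4.6,115+246/4.6, '(rod foot)',190+312/4.6,115+440/4.6)
for a in(-.1,-.05,0,.05,.1):
    f=lambda d:R@[-.049,-d*np.sin(a),.045+d*np.cos(a)]+[.6038,.0124,0]
    print(a,proj(c,[f(.165),f(.04)]).round(1).tolist())
s=status.observe(); print(np.abs(s['joint_vel']).max())
```

```text
obs 256.95652173913044 168.47826086956522 (rod foot) 257.82608695652175 210.6521739130435
-0.1 [[251.8, 173.9], [257.0, 211.5]]
-0.05 [[254.9, 171.9], [257.7, 211.1]]
0 [[257.9, 170.0], [258.3, 210.6]]
0.05 [[261.0, 168.4], [259.0, 210.2]]
0.1 [[264.0, 166.8], [259.7, 209.8]]
0.08919055755466293
```

Lean measures about 0 to −0.01 rad, with the bar held and the kickstand down, so I'm handing it in.

```bash
python3 -c "
from rig import workorder
print(workorder.finish_job())"
```

```text
the job is handed in; nothing more can be done
None
```

The job is handed in: the kickstand was flipped fully down first, then the frame was brought upright (about 0 to −0.01 rad of lean by camera) and is still gripped by its top bar, ready for you to tighten the hub nuts. The hand-in gave no verdict back.

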